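# Lock a sprinkle tub in the over-centre clamp

### The job

Stand the sprinkle tub on the wooden clamp board, slide it back until it is fully home in the V seat, and let it go. Then push the clamp's handle past its centre so that the lever snaps over and the jaw holds the tub tightly, ready for its stuck lid to be prised off. Be gentle with the clamp, ease off as soon as it has snapped, and leave the other things where they are.

Things in the scene. Friction and masses are not known exactly. Their poses are not given: they have to be found in the camera images.
- tub: Small upright sprinkle tub, the only one: body 42 mm across, lid (top 15 mm) 44 mm, 70 mm tall, 0.08 to 0.15 kg. Origin at the centre of its underside, z up; yaw is of no matter. It stands loose on the table in one of three places, which it swaps with the round cutter and the timer. Grasp it across, above its middle.
- clamp: Wooden clamp board fixed to the table, 150 x 200 x 10 mm (x, y, z), origin at the centre of its underside. Its +x points to the V seat: two walls at 45 degrees to x, tops 36 mm over the table, that stop the tub in +x and centre it in y. Nothing near the seat is higher than 53 mm over the table. Keep every push on the clamp under 20 N, and of the tub against it under 40 N.
- seat (a point): Axis of the tub when fully home in the V, at the board's top (10 mm over the table); axes as the board's. With the lever open, the tub can be lowered onto the board 14 mm short of it (board's -x) and then slid home along +x.
- pivot (a point): Upright pivot axis of the lever, at the board's top, 30 mm to the -x side and 62 mm to the +y side of the seat; axes as the board's. The lever is a seesaw: jaw arm on the seat's side, handle on the other (+y).
- lever (a joint): Lever angle, counter-clockwise from above. 0: fully open (start); 0.35: dead centre. A sprung strut pushes it away from the centre: back open below 0.35 (about 0.9 N m at 0, fading to none at 0.35), shut above. On a tub that is home it rests at about 0.50; with no tub it would run to 0.62.
- jaw: Upright rubber nose, 18 mm across, 14 to 34 mm over the table, at the end of the lever's jaw arm 62 mm from the pivot, on the open (-x) side of the seat. Origin at the centre of its underside. Closing brings it in +x against the tub.
- handle_mid (a point): Point at the level of the board's top (10 mm over the table), 100 mm from the pivot along the board's +y; axes as the board's. The handle, a flat bar 12 mm wide (38 to 46 mm over the table) with an upright grip 100 mm from the pivot, points from above along the board's +y turned counter-clockwise by lever angle - 0.2 + an unmeasured firm setting of -0.3 to 0.3 rad, new each time.
- post_zone (a point): Middle of the zone of the grip at the start, 20 mm to the +x side of handle_mid: the grip is up to 30 mm to either side in the board's x, and 0 to 13 mm nearer the pivot in y. Grip: turning black sleeve, 16 mm across, 46 to 82 mm over the table. Feel for it from +x with shut fingertips 50 to 60 mm over the table, push to -x: 9 to 12 N at first, fading to the centre; then it runs ahead.
- round_cutter: Bystander, not to be moved: round metal biscuit cutter, 52 mm across, 26 mm tall; origin at the centre of its underside.
- kitchen_timer: Bystander, not to be moved: wind-up kitchen timer, 62 mm across, 58 mm tall; origin at the centre of its underside.
- star_cutter: Bystander, not to be moved: star-shaped metal cutter, 57 mm across, 22 mm tall; origin at the centre of its underside.
- thick_ring: Bystander, not to be moved: flat ring, 59 mm across, 12 mm tall; origin at the centre of its underside.
Not all that is in view belongs to the job. What is shaped like the tub but green is not meant.

How it is judged:
By the outcome, as a careful person would: the job done as asked, in the order asked, and still so for the second after the job is handed in, with the robot touching nothing.
It also fails if it takes over 64 s, if anything falls off the work surface, if the arm or the gripper's body presses on something with over 40 N, if the wrist force passes 120 N, or if a joint passes its speed limit or range.

### The arm

A 6-joint arm with a two-finger parallel gripper is mounted at the origin on a cart in front of the work surface, level with it; the furniture and walls round the work are solid. World frame = base frame: x ahead of the robot, y to its left, z up, the work surface at z = 0. Lengths are in m, angles in rad, forces in N, time in s.
With the tool pointing down it reaches from about 0.25 to 0.775 m from the base axis. Payload 4 kg.
Tool frame: the origin (TCP) lies midway between the tips of the shut fingers; the grasp point (between the pads) lies 19 mm behind it (robot.tcp_to_grasp is the distance from the TCP to the grasp point, in m); z points along the fingers, y is the line along which they close (so a half turn about z gives the same grasp; the last joint's range is limited). The gripper opens to 94 mm and grips with 3 to 60 N. Pads are 16 mm wide; open, the fingers measure 119 mm over their backs; the gripper's body (75 mm by 177 mm) begins 78 mm behind the grasp point.
Start: joints at [1.088, 0.087, 1.371, -0, 1.684, -0.103], TCP at [0.204, 0.511, 0.206] pointing down, gripper open.
Joint ranges: [-3.1, 3.1], [-0.76, 2.03], [0.27, 2.55], [-1.08, 4.22], [0.17, 2.65], [-2.57, 2.57]. Speed limits (rad/s): [2.79, 2.79, 3.14, 3.14, 3.14, 3.14].

### API

Orientations are given as [roll, pitch, yaw] about the fixed x, y, z axes, in that order (R = Rz(yaw) Ry(pitch) Rx(roll)).
In Python, from bench import robot, viewer gives the robot as it stands. The module is installed in compiled form; this text tells all that it offers.
- The arm moves only by the shell command python3 -m handwheel 'ROWS' [OPENING]. ROWS is JSON, a list of rows, each a list of 6 numbers: the shift along the tool's x, y, z in units of 0.2 m (1.0 is 0.2 m), then the turn, a rotation vector about the tool's x, y, z in units of 30 degrees (1.0 is 30 degrees). In form: [[x, y, z, wx, wy, wz], ...]. A call has 1 to 10 rows; each row is the pose to reach, as a shift and turn from the pose commanded when the call began, along the tool's axes at that moment; what a row does not reach only later rows make up. A row lasts 1/12 s, in which the tool goes at most 41.7 mm and 7.16 degrees, less where a joint would pass 70% of its speed; a pose out of reach is approached as far as the arm can. A call with a number of a shift or a turn outside -1 to 1 is refused whole. A call with a gripper value outside its range is refused whole. OPENING is the gripper's target within -1 to 1 (shut at 1, half-way at 0, fully open at -1), set as the call begins (- or left out, the last holds). The fingers move at their own pace and stop on an object; the grip force is fixed at half the most. Time passes only in rows, so rows that repeat a pose let the fingers close. It gives the time, the measured TCP pose, the force, the opening and the grip force at its end, in the units of the state.
- robot.get_obs(): the state, without advancing time (a new reading comes with each control period).
- viewer.snapshot(name): name is "scene" or "top"; returns the picture (420x560x3 uint8, red, green, blue); there is no depth.
- viewer.calibration(name): a dict with "fx", "fy", "cx", "cy" (pixels), "R" (3x3) and "t" (3): a world point X has camera coordinates R X + t. Camera axes: x right, y down, z forward; pixel columns grow to the right and rows downward; lengths in m; the calibration is good to about 2 mm. A picture is of the moment at which its call begins. calibration takes no time and is no camera call.
- robot.close_job(): hands the job in; it is judged then, once.
The state is a dict: "time": time; "joint_positions": joint angles; "qvel": joint speeds; "joint_torque": joint torques, N m; "tool_pos": TCP position; "ee_rot": TCP orientation; "wrist_force": force on the tool from outside, world axes, zero at the start; "wrist_torque": the same for the moment, N m; "width": finger opening in m; "finger_force": force on a finger pad.
Only numpy, scipy, OpenCV 4.12 (cv2) and the standard library are available. Lean on these libraries where they do the work, as an engineer would, in place of code of your own. Each camera call takes 0.05 s, during which the arm holds its last target. There are 200 camera calls.

## Working session

There is one attempt and no reset: what is moved stays moved. The work goes in short steps, Python scripts to look and compute and a shell command to move; the robot and the scene stay as the last step left them, time stands still between calls to the robot, and variables do not carry over. Pictures are saved under pics/ and viewed, at most 10 in all, crops included, and the job is handed in when it is done.

```bash
mkdir -p pics; python3 - <<'E'
from bench import robot, viewer
import cv2
for n in("scene","top"):
    im=viewer.snapshot(n); cv2.imwrite(f"pics/{n}0.png",im[:,:,::-1])
    c=viewer.calibration(n); print(n,{k:(v.round(4).tolist() if hasattr(v,'round') and not isinstance(v,float) else v) for k,v in c.items()})
o=robot.get_obs();print(o)
E
```

```text
scene {'fx': 432.9247265178962, 'fy': 432.9247265178962, 'cx': 289.24514439747014, 'cy': 213.88684748304726, 'R': [[0.8652, -0.5011, -0.0162], [-0.2956, -0.4837, -0.8238], [0.405, 0.7176, -0.5666]], 't': [-0.4449, 0.1699, 1.1347]}
top {'fx': 470.25604543513487, 'fy': 470.25604543513487, 'cx': 273.7086805999257, 'cy': 207.55961964759356, 'R': [[-0.003, -0.9999, -0.0161], [-0.9883, 0.0054, -0.1523], [0.1524, 0.0154, -0.9882]], 't': [-0.0258, 0.4691, 1.1904]}
{'time': 0.1, 'joint_positions': array([ 1.08788484e+00,  8.79182546e-02,  1.37208825e+00, -1.45870205e-06,
        1.68361518e+00, -1.03054635e-01]), 'qvel': array([ 0.00047885, -0.0024142 , -0.00332959, -0.00021796,  0.0005063 ,
       -0.00075055]), 'joint_torque': array([ 1.96845984e-03, -3.41252589e+01, -3.03300869e+01,  7.19160726e-02,
        3.04137880e-02, -8.72237638e-05]), 'tool_pos': array([0.20368373, 0.51036152, 0.20440847]), 'ee_rot': array([-3.13957424e+00, -2.07288345e-04,  2.76173543e+00]), 'wrist_force': array([-0.5921733 , -0.85926132,  0.13177305]), 'wrist_torque': array([ 0.00971495, -0.06435201,  0.03462406]), 'finger_force': 0.0, 'width': 0.09413126229089404}
```

View pics/scene0.png

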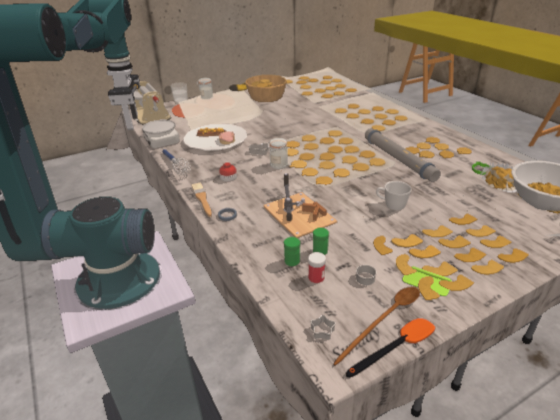

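View pics/top0.png

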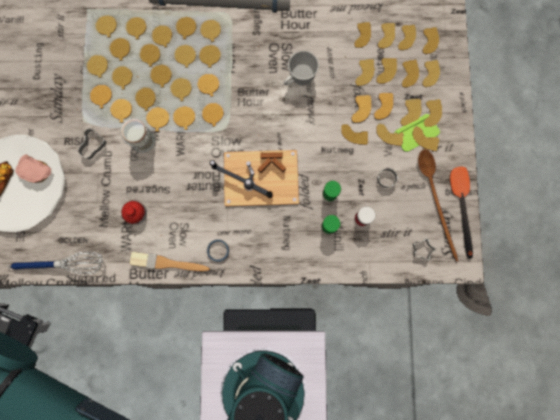

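The red-bodied tub with the white lid shows at scene (317,268) and top (365,215). The two green ones, at scene (292,252) and (320,242), are decoys. The red timer is at top (133,211), the round cutter at (387,180) and the board at (262,178). The candidates of the tub's shape are one red and two green, and only the red one fits. I'll confirm it in an enlarged crop.

```bash
python3 - <<'E'
import cv2,numpy as np
t=cv2.imread("pics/top0.png");s=cv2.imread("pics/scene0.png")
a=cv2.resize(t[140:240,200:400],None,fx=4,fy=4,interpolation=cv2.INTER_CUBIC)
b=cv2.resize(s[165:290,245:385],None,fx=5,fy=5,interpolation=cv2.INTER_CUBIC)
cv2.imwrite("pics/ct.png",a);b=cv2.resize(b,(672,600));cv2.imwrite("pics/cs.png",b)
E
```

```text
(no output)
```

View pics/ct.png

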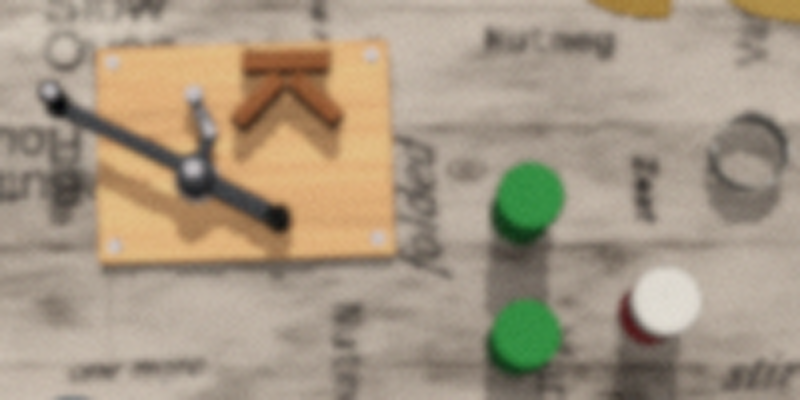

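View pics/cs.png

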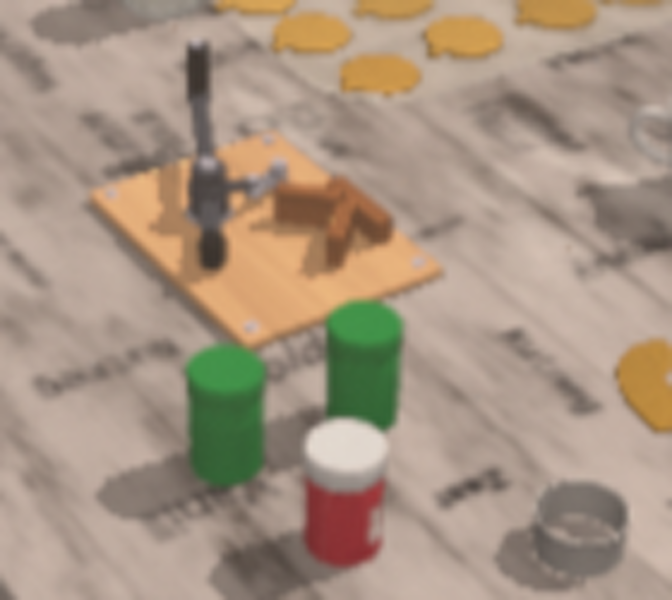

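The crops confirm it: the tub is the white-lidded red one, with its lid at top-crop (664,300). On the board, the grip top is at crop (53,95), the pivot at (195,175), the jaw at (278,217) and the V's inner apex near (286,85).

```bash
cat > h.py <<'E'
import numpy as np,cv2
from bench import robot,viewer
def ray(n,u,v,z):
    c=viewer.calibration(n);R=np.array(c["R"]);t=np.array(c["t"])
    C=-R.T@t;d=R.T@np.array([(u-c["cx"])/c["fx"],(v-c["cy"])/c["fy"],1])
    return (C+d*(z-C[2])/d[2])[:2]
def proj(n,X):
    c=viewer.calibration(n);p=np.array(c["R"])@np.array(X)+np.array(c["t"])
    return np.array([c["fx"]*p[0]/p[2]+c["cx"],c["fy"]*p[1]/p[2]+c["cy"]])
def rows_units(dw,R):  # world shift -> tool units
    return (R.T@np.array(dw))/0.2
E
python3 - <<'E'
from h import *
np.set_printoptions(precision=4,suppress=True)
t=cv2.imread("pics/top0.png");hsv=cv2.cvtColor(t,cv2.COLOR_BGR2HSV)
m=cv2.inRange(hsv,(8,85,120),(22,255,255));m2=np.zeros_like(m);m2[145:212,218:304]=m[145:212,218:304]
pts=cv2.findNonZero(m2);h=cv2.convexHull(pts)
W=np.array([ray("top",*p,0.010) for p in h[:,0,:].astype(float)]).astype(np.float32)
print("board",cv2.minAreaRect(W*1000))
f=lambda x,y,z:ray("top",200+(x+.5)/4-.5,140+(y+.5)/4-.5,z)
for nm,a in dict(grip=(52,95,.082),pivot50=(195,172,.05),jaw=(280,216,.046),apex=(286,84,.036),vL=(236,121,.036),vR=(340,119,.036)).items(): print(nm,f(*a))
# white lid
w=cv2.inRange(hsv,(0,0,185),(180,60,255));r=np.zeros_like(w);r[200:230,350:380]=w[200:230,350:380]
M=cv2.moments(r,True);print("lid",M['m00'],ray("top",M['m10']/M['m00'],M['m01']/M['m00'],.07))
s=cv2.imread("pics/scene0.png");hs=cv2.cvtColor(s,cv2.COLOR_BGR2HSV)
w=cv2.inRange(hs,(0,0,170),(180,70,255));r=np.zeros_like(w);r[250:268,300:330]=w[250:268,300:330]
# scene: body bottom/red extents
rd=cv2.inRange(hs,(170,100,60),(180,255,255))|cv2.inRange(hs,(0,150,60),(6,255,255));q=np.zeros_like(rd);q[255:290,300:335]=rd[255:290,300:335]
x,y,ww,hh=cv2.boundingRect(q);print("redbox",x,y,ww,hh)
# green lids
g=cv2.inRange(hsv,(45,100,40),(80,255,255))
n,l,st,ce=cv2.connectedComponentsWithStats(g)
for i in range(1,n):
    if st[i,4]>60 and st[i,1]>170: print("green",st[i],ray("top",*ce[i],.06))
for X in [(0,0)]:pass
L=ray("top",M['m10']/M['m00'],M['m01']/M['m00'],.07);print("pred scene bottom",proj("scene",(*L,0)),proj("scene",(*L,.07)))
import scipy.spatial.transform as T
print(T.Rotation.from_euler('xyz',robot.get_obs()['ee_rot']).as_matrix())
E
```

```text
board ((554.697998046875, 6.6970062255859375), (150.8602752685547, 199.63442993164062), 0.9435040950775146)
grip [0.5767 0.127 ]
pivot50 [0.5327 0.0377]
jaw [ 0.5041 -0.0174]
apex [ 0.5947 -0.0213]
vL [0.5698 0.0118]
vR [ 0.5707 -0.0569]
lid 292.0 [ 0.447  -0.2679]
redbox 310 267 14 15
green [324 181  16  20 241] [ 0.5095 -0.1762]
green [323 215  17  18 242] [ 0.4226 -0.1725]
pred scene bottom [318.5458 278.344 ] [319.1642 257.669 ]
[[-0.9287  0.3708 -0.0009]
 [ 0.3708  0.9287 -0.0018]
 [ 0.0002 -0.002  -1.    ]]
```

```bash
python3 -m handwheel '[[-0.5,-1,0,0,0,-0.755],[-0.5,-1,0,0,0,-0.755],[-0.5,-1,0,0,0,-0.755],[-0.5,-1,0,0,0,-0.755],[-0.5,-1,0,0,0,-0.755],[-0.5,-1,0,0,0,-0.755],[-0.5,-1,0,0,0,-0.755],[-0.5,-1,0,0,0,-0.755]]' -0.6
python3 -m handwheel '[[-0.5,-1,0,0,0,0],[-0.5,-1,0,0,0,0],[-0.5,-1,0,0,0,0],[-0.5,-1,0,0,0,0],[-0.5,-1,0,0,0,0],[-0.5,-1,0,0,0,0],[-0.5,-1,0,0,0,0]]'
python3 -m handwheel '[[-0.5,-1,0,0,0,0],[-0.5,-1,0,0,0,0],[-0.5,-1,0,0,0,0],[-0.5,-1,0,0,0,0],[-0.5,-1,0,0,0,0],[-0.5,-1,0,0,0,0],[-0.5,-1,0,0,0,0],[-0.5,-1,0,0,0,0]]'
```

```text
time: 0.77
tool_pos: [0.2227, 0.2878, 0.2055]
ee_rot: [3.14, 0.0, -3.128]
wrist_force: [0.3, 0.3, 0.4]
width: 0.0754
finger_force: 0.0
time: 1.35
tool_pos: [0.3275, 0.0879, 0.205]
ee_rot: [-3.141, -0.001, -3.131]
wrist_force: [0.1, -0.3, 0.3]
width: 0.0753
finger_force: 0.0
time: 2.02
tool_pos: [0.4293, -0.1073, 0.2047]
ee_rot: [3.139, -0.002, -3.125]
wrist_force: [-0.5, -0.5, -0.9]
width: 0.0753
finger_force: 0.0
```

```bash
python3 -m handwheel '[[-0.07,-0.8,0,0,0,0],[-0.07,-0.8,0,0,0,0],[-0.07,-0.8,0,0,0,0],[-0.07,-0.8,0,0,0,0],[-0.07,-0.8,0.25,0,0,0],[-0.07,-0.8,0.5,0,0,0],[-0.07,-0.8,0.5,0,0,0],[-0.07,-0.8,0.5,0,0,0]]'
python3 - <<'E'
from h import *
a=viewer.snapshot("top")[150:270,290:430,::-1];b=viewer.snapshot("scene")[200:320,250:390,::-1]
cv2.imwrite("pics/g1.png",cv2.resize(np.hstack([a,b]),(784,336),interpolation=cv2.INTER_CUBIC))
E
```

```text
time: 2.68
tool_pos: [0.4429, -0.2637, 0.0998]
ee_rot: [3.133, -0.009, -3.123]
wrist_force: [0.3, 0.1, -0.4]
width: 0.0752
finger_force: 0.0
```

View pics/g1.png

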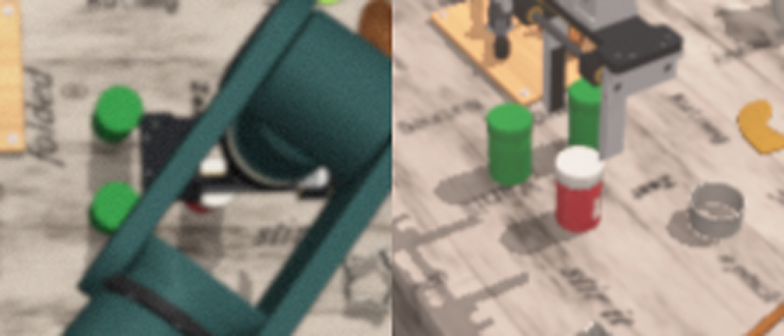

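The tub stands midway between the fingers in the scene half: lid at (580,160), tips at (553,108) and (612,155). I'll descend and grip.

```bash
python3 -m handwheel '[[-0.01,-0.01,0.1,0,0,0],[-0.01,-0.01,0.2,0,0,0],[-0.01,-0.01,0.27,0,0,0],[-0.01,-0.01,0.27,0,0,0],[-0.01,-0.01,0.27,0,0,0]]'
python3 -m handwheel '[[0,0,0,0,0,0],[0,0,0,0,0,0],[0,0,0,0,0,0],[0,0,0,0,0,0],[0,0,0,0,0,0],[0,0,0,0,0,0],[0,0,0,0,0,0]]' 1
```

```text
time: 3.2
tool_pos: [0.4487, -0.2703, 0.0536]
ee_rot: [-3.14, 0.002, -3.125]
wrist_force: [-0.4, 0.3, 0.2]
width: 0.0752
finger_force: 0.0
time: 3.78
tool_pos: [0.4477, -0.2705, 0.052]
ee_rot: [3.141, 0.001, -3.126]
wrist_force: [-0.5, 1.7, 3.1]
width: 0.0438
finger_force: 29.9
```

```bash
python3 -m handwheel '[[0,0,-0.1,0,0,0],[0,0,-0.3,0,0,0],[0,0,-0.5,0,0,0],[0,0,-0.5,0,0,0],[0,0,-0.5,0,0,0]]'
python3 -m handwheel '[[-0.1,-0,0,0,0,0],[-0.2,0.3,0,0,0,0],[-0.3,0.5,0,0,0,0],[-0.4,0.7,0,0,0,0],[-0.46,0.85,0,0,0,0],[-0.5,1,0,0,0,0],[-0.5,1,0,0,0,0],[-0.5,1,0,0,0,0]]'
python3 -m handwheel '[[0,0.12,0,0,0,0],[0,0.24,0,0,0,0],[0,0.24,0,0,0,0],[0,0.24,0,0,0,0],[0,0.24,0,0,0,0],[0,0.24,0,0,0,0]]'
python3 - <<'E'
from h import *
a=viewer.snapshot("top")[130:230,190:330,::-1];b=viewer.snapshot("scene")[140:260,240:380,::-1]
cv2.imwrite("pics/p1.png",np.hstack([cv2.resize(a,(395,282),interpolation=cv2.INTER_CUBIC),cv2.resize(b,(395,338),interpolation=cv2.INTER_CUBIC)[:282]]))
E
```

```text
time: 4.2
tool_pos: [0.4487, -0.272, 0.1545]
ee_rot: [-3.137, 0.005, -3.126]
wrist_force: [-0.7, 1.0, -1.6]
width: 0.0436
finger_force: 29.9
time: 4.87
tool_pos: [0.5435, -0.0663, 0.1488]
ee_rot: [3.14, -0.004, -3.121]
wrist_force: [-0.4, -1.5, -0.7]
width: 0.0435
finger_force: 29.9
time: 5.37
tool_pos: [0.5431, -0.0228, 0.1509]
ee_rot: [-3.141, -0.001, -3.128]
wrist_force: [0.2, -0.1, -1.2]
width: 0.0436
finger_force: 29.9
```

View pics/p1.png

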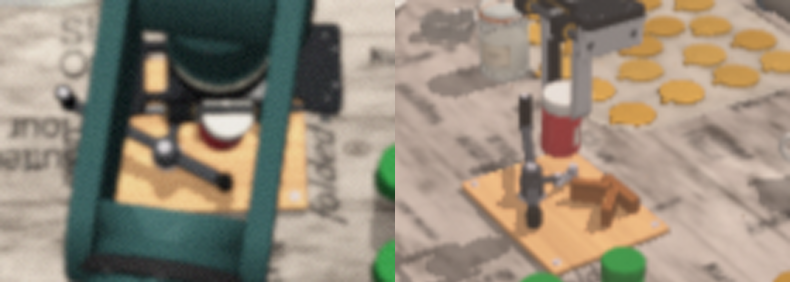

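The tub hangs upright over the board (body at right-half pixel (560,130)), clear of the V walls at (605,195) and the jaw at (533,213). Next I'll check its axis numerically.

```bash
python3 - <<'E'
from h import *
s=viewer.snapshot("scene")[:,:,::-1].copy();hs=cv2.cvtColor(s,cv2.COLOR_BGR2HSV)
rd=cv2.inRange(hs,(165,110,50),(180,255,255))|cv2.inRange(hs,(0,150,50),(6,255,255));q=np.zeros_like(rd);q[160:200,280:320]=rd[160:200,280:320]
print(cv2.boundingRect(q))
p=robot.get_obs()["tool_pos"]
for z in(.099,.099+.055):print(proj("scene",(p[0],p[1],z)))
# predicted silhouette box of the body at TCP
P=np.array([proj("scene",(p[0]+.021*np.cos(a),p[1]+.021*np.sin(a),.099)) for a in np.linspace(0,6.28,60)]);print(P.min(0),P.max(0))
# V apex in scene seen
print("seat apex proj",proj("scene",(.5947,-.0213,.036)),"vL",proj("scene",(.5698,.0118,.036)),"vR",proj("scene",(.5707,-.0569,.036)))
E
```

```text
(0, 0, 0, 0)
[300.97512478 193.10026507]
[300.95842279 176.91004303]
[293.89773586 189.41645852] [308.06664378 196.8883659 ]
seat apex proj [315.00440512 205.71322866] vL [302.54828462 203.02940631] vR [314.73017285 213.56028358]
```

```bash
python3 -m handwheel '[[-0.03,-0.006,0,0,0,0],[-0.03,-0.006,0.1,0,0,0],[-0.03,-0.006,0.2,0,0,0],[-0.03,-0.006,0.3,0,0,0],[-0.03,-0.006,0.36,0,0,0],[-0.03,-0.006,0.4,0,0,0],[-0.03,-0.006,0.4,0,0,0],[-0.03,-0.006,0.4,0,0,0]]'
python3 -m handwheel '[[0,0,0.01,0,0,0],[0,0,0.02,0,0,0],[0,0,0.03,0,0,0],[0,0,0.03,0,0,0],[0,0,0.03,0,0,0]]'
```

```text
time: 6.18
tool_pos: [0.5498, -0.0223, 0.0718]
ee_rot: [-3.142, 0.0, -3.126]
wrist_force: [-0.2, 0.4, -1.6]
width: 0.0437
finger_force: 29.9
time: 6.6
tool_pos: [0.5496, -0.0221, 0.0657]
ee_rot: [3.142, 0.0, -3.126]
wrist_force: [-0.1, 0.4, -0.6]
width: 0.0439
finger_force: 29.9
```

```bash
python3 -m handwheel '[[0,0,0.005,0,0,0],[0,0,0.01,0,0,0],[0,0,0.01,0,0,0]]'
python3 -m handwheel '[[0,0,0.005,0,0,0],[0,0,0.01,0,0,0],[0,0,0.01,0,0,0]]'
```

```text
time: 6.85
tool_pos: [0.5494, -0.0221, 0.0633]
ee_rot: [3.142, -0.0, -3.126]
wrist_force: [-0.1, 0.3, -0.5]
width: 0.0434
finger_force: 29.9
time: 7.1
tool_pos: [0.5499, -0.0222, 0.0621]
ee_rot: [3.142, 0.001, -3.126]
wrist_force: [-0.6, 1.2, 1.3]
width: 0.044
finger_force: 29.9
```

```bash
python3 -m handwheel '[[-0.01,0,0,0,0,0],[-0.02,0,0,0,0,0],[-0.03,0,0,0,0,0],[-0.04,0,0,0,0,0],[-0.04,0,0,0,0,0]]'
python3 -m handwheel '[[-0.005,0,0,0,0,0],[-0.01,0,0,0,0,0],[-0.01,0,0,0,0,0]]'
python3 -m handwheel '[[-0.005,0,0,0,0,0],[-0.01,0,0,0,0,0],[-0.01,0,0,0,0,0]]'
```

```text
time: 7.52
tool_pos: [0.5578, -0.0215, 0.0622]
ee_rot: [3.14, 0.0, -3.126]
wrist_force: [-2.3, 1.0, 4.7]
width: 0.0433
finger_force: 30.0
time: 7.77
tool_pos: [0.5596, -0.0213, 0.0623]
ee_rot: [3.14, -0.0, -3.126]
wrist_force: [-2.4, 1.8, 5.0]
width: 0.0434
finger_force: 30.0
time: 8.02
tool_pos: [0.5617, -0.0211, 0.0624]
ee_rot: [3.14, 0.0, -3.126]
wrist_force: [-3.0, 2.3, 5.4]
width: 0.0435
finger_force: 30.0
```

```bash
python3 -m handwheel '[[-0.005,0,-0.003,0,0,0],[-0.01,0,-0.003,0,0,0],[-0.01,0,-0.003,0,0,0]]'
python3 -m handwheel '[[-0.005,0,0,0,0,0],[-0.01,0,0,0,0,0],[-0.01,0,0,0,0,0]]'
```

```text
time: 8.27
tool_pos: [0.5638, -0.0218, 0.0622]
ee_rot: [3.141, 0.0, -3.126]
wrist_force: [-1.6, 0.3, 3.6]
width: 0.0438
finger_force: 30.0
time: 8.52
tool_pos: [0.5654, -0.0218, 0.0623]
ee_rot: [3.141, -0.0, -3.126]
wrist_force: [-3.5, 1.7, 5.3]
width: 0.0435
finger_force: 30.0
```

```bash
python3 -m handwheel '[[-0.005,0,0,0,0,0],[-0.01,0,0,0,0,0],[-0.01,0,0,0,0,0]]'
python3 -m handwheel '[[-0.005,0,0,0,0,0],[-0.01,0,0,0,0,0],[-0.01,0,0,0,0,0]]'
```

```text
time: 8.77
tool_pos: [0.5674, -0.0215, 0.0624]
ee_rot: [3.141, -0.0, -3.126]
wrist_force: [-2.8, 1.9, 5.5]
width: 0.0435
finger_force: 30.1
time: 9.02
tool_pos: [0.5694, -0.0214, 0.0625]
ee_rot: [3.141, -0.0, -3.126]
wrist_force: [-2.8, 1.8, 5.7]
width: 0.0431
finger_force: 30.1
```

```bash
python3 -m handwheel '[[-0.005,0,0,0,0,0],[-0.01,0,0,0,0,0],[-0.01,0,0,0,0,0]]'
python3 -m handwheel '[[-0.005,0,0,0,0,0],[-0.01,0,0,0,0,0],[-0.01,0,0,0,0,0]]'
```

```text
time: 9.27
tool_pos: [0.5716, -0.0212, 0.0625]
ee_rot: [3.14, 0.0, -3.126]
wrist_force: [-2.7, 1.8, 5.3]
width: 0.0434
finger_force: 30.1
time: 9.52
tool_pos: [0.5736, -0.0211, 0.0625]
ee_rot: [3.14, 0.0, -3.126]
wrist_force: [-2.0, 2.7, 5.1]
width: 0.0431
finger_force: 30.1
```

```bash
python3 - <<'E'
from h import *
a=viewer.snapshot("top")[140:215,200:310,::-1];b=viewer.snapshot("scene")[160:240,260:360,::-1]
cv2.imwrite("pics/p2.png",np.hstack([cv2.resize(a,(396,270),interpolation=cv2.INTER_CUBIC),cv2.resize(b,(396,317),interpolation=cv2.INTER_CUBIC)[:270]]))
E
```

```text
(no output)
```

View pics/p2.png

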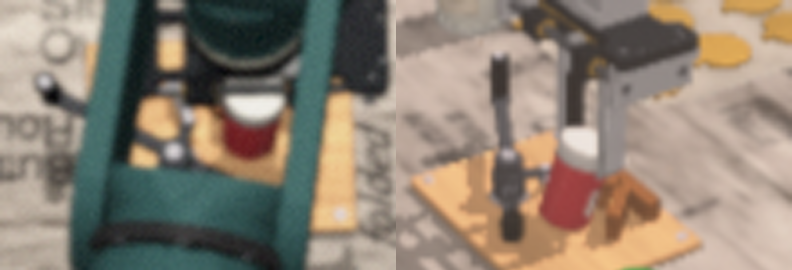

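The tub has pivoted between the pads: in the right half its lid is at (580,145) and its base lags at (565,220). I'll move back to straighten it, release so it settles, and regrasp lower.

```bash
python3 -m handwheel '[[0.015,0,0,0,0,0],[0.03,0,0,0,0,0],[0.045,0,0,0,0,0],[0.06,0,0,0,0,0],[0.075,0,0,0,0,0],[0.09,0,0,0,0,0],[0.105,0,0,0,0,0],[0.115,0,0,0,0,0],[0.115,0,0,0,0,0]]'
python3 - <<'E'
from h import *
a=viewer.snapshot("top")[140:215,200:310,::-1];b=viewer.snapshot("scene")[160:240,260:360,::-1]
cv2.imwrite("pics/p3.png",np.hstack([cv2.resize(a,(396,270),interpolation=cv2.INTER_CUBIC),cv2.resize(b,(396,317),interpolation=cv2.INTER_CUBIC)[:270]]))
E
```

```text
time: 10.37
tool_pos: [0.5501, -0.0224, 0.0621]
ee_rot: [-3.141, -0.0, -3.126]
wrist_force: [0.9, -0.4, 2.2]
width: 0.0432
finger_force: 29.9
```

View pics/p3.png

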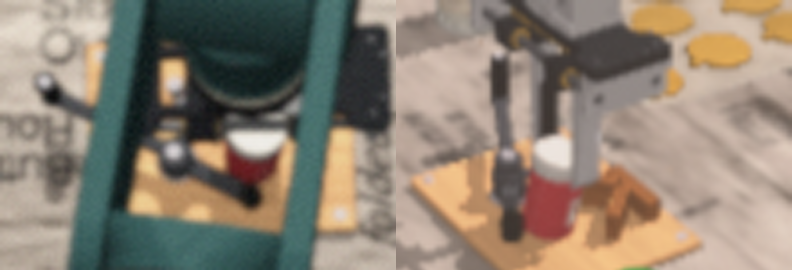

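```bash
python3 -m handwheel '[[0,0,0,0,0,0],[0,0,0,0,0,0],[0,0,0,0,0,0],[0,0,0,0,0,0]]' -0.3
python3 - <<'E'
from h import *
b=viewer.snapshot("top")[:,:,::-1].copy();cv2.imwrite("pics/t_raw.png",b)
hsv=cv2.cvtColor(b,cv2.COLOR_BGR2HSV).astype(int)
for c in(267,269,271,273): print(c,[tuple(hsv[r,c]) for r in range(180,195)])
for r in (187,188,189,190,191,192): print(r,ray("top",270,r,.010)+[.021,0])
E
```

```text
time: 10.8
tool_pos: [0.55, -0.022, 0.0615]
ee_rot: [3.141, -0.001, -3.126]
wrist_force: [0.4, -0.9, 0.2]
width: 0.0608
finger_force: 0.0
267 [(np.int64(23), np.int64(9), np.int64(236)), (np.int64(20), np.int64(10), np.int64(236)), (np.int64(23), np.int64(9), np.int64(236)), (np.int64(20), np.int64(10), np.int64(236)), (np.int64(20), np.int64(10), np.int64(233)), (np.int64(18), np.int64(17), np.int64(224)), (np.int64(14), np.int64(24), np.int64(182)), (np.int64(3), np.int64(44), np.int64(127)), (np.int64(179), np.int64(117), np.int64(96)), (np.int64(178), np.int64(150), np.int64(73)), (np.int64(179), np.int64(92), np.int64(61)), (np.int64(0), np.int64(49), np.int64(47)), (np.int64(160), np.int64(25), np.int64(31)), (np.int64(165), np.int64(20), np.int64(26)), (np.int64(165), np.int64(23), np.int64(22))]
269 [(np.int64(23), np.int64(9), np.int64(236)), (np.int64(20), np.int64(10), np.int64(237)), (np.int64(17), np.int64(10), np.int64(236)), (np.int64(19), np.int64(9), np.int64(237)), (np.int64(20), np.int64(10), np.int64(235)), (np.int64(24), np.int64(16), np.int64(227)), (np.int64(19
[... 1218 characters left out ...]
nt64(12), np.int64(233)), (np.int64(20), np.int64(17), np.int64(224)), (np.int64(16), np.int64(21), np.int64(185)), (np.int64(9), np.int64(39), np.int64(130)), (np.int64(2), np.int64(91), np.int64(95)), (np.int64(0), np.int64(126), np.int64(89)), (np.int64(5), np.int64(134), np.int64(99)), (np.int64(10), np.int64(130), np.int64(124)), (np.int64(14), np.int64(125), np.int64(145)), (np.int64(15), np.int64(123), np.int64(149)), (np.int64(14), np.int64(125), np.int64(141)), (np.int64(15), np.int64(128), np.int64(132))]
187 [ 0.54976043 -0.01758035]
188 [ 0.54703018 -0.0175755 ]
189 [ 0.54430174 -0.01757065]
190 [ 0.54157509 -0.01756581]
191 [ 0.53885025 -0.01756097]
192 [ 0.53612719 -0.01755613]
```

The tub's near edge is at about row 190, column 270, so it stands at x≈0.540, some 10 mm behind the TCP. I'll shift back, lower and regrasp.

```bash
python3 -m handwheel '[[0.02,0,0,0,0,0],[0.045,0,0,0,0,0],[0.045,0,0.03,0,0,0],[0.045,0,0.05,0,0,0],[0.045,0,0.05,0,0,0],[0.045,0,0.05,0,0,0]]'
python3 -m handwheel '[[0,0,0,0,0,0],[0,0,0,0,0,0],[0,0,0,0,0,0],[0,0,0,0,0,0],[0,0,0,0,0,0]]' 1
python3 -m handwheel '[[0,0,-0.005,0,0,0],[0,0,-0.01,0,0,0],[0,0,-0.01,0,0,0],[0,0,-0.01,0,0,0]]'
```

```text
time: 11.35
tool_pos: [0.541, -0.0222, 0.0514]
ee_rot: [3.141, -0.001, -3.126]
wrist_force: [0.8, -0.6, -0.7]
width: 0.0614
finger_force: 0.0
time: 11.77
tool_pos: [0.5418, -0.0221, 0.0523]
ee_rot: [3.141, 0.001, -3.126]
wrist_force: [-0.2, 1.0, 0.8]
width: 0.0435
finger_force: 29.9
time: 12.1
tool_pos: [0.5414, -0.0224, 0.054]
ee_rot: [-3.142, -0.0, -3.126]
wrist_force: [0.0, 0.2, -0.7]
width: 0.0435
finger_force: 29.9
```

```bash
python3 -m handwheel '[[-0.01,0,0,0,0,0],[-0.025,0,0,0,0,0],[-0.04,0,0,0,0,0],[-0.055,0,0,0,0,0],[-0.065,0,0,0,0,0],[-0.07,0,0,0,0,0],[-0.07,0,0,0,0,0]]'
python3 -m handwheel '[[-0.01,0,0,0,0,0],[-0.02,0,0,0,0,0],[-0.02,0,0,0,0,0]]'
python3 -m handwheel '[[-0.005,0,0,0,0,0],[-0.01,0,0,0,0,0],[-0.01,0,0,0,0,0]]'
```

```text
time: 12.68
tool_pos: [0.5558, -0.022, 0.054]
ee_rot: [3.142, -0.0, -3.126]
wrist_force: [-0.7, -0.3, -0.7]
width: 0.0436
finger_force: 29.9
time: 12.93
tool_pos: [0.5598, -0.022, 0.0541]
ee_rot: [3.142, 0.0, -3.126]
wrist_force: [-0.6, -0.3, -1.9]
width: 0.0435
finger_force: 29.9
time: 13.18
tool_pos: [0.5616, -0.022, 0.0541]
ee_rot: [3.142, 0.0, -3.126]
wrist_force: [-0.7, -0.5, -1.1]
width: 0.0433
finger_force: 29.9
```

```bash
for i in 1; do :; done; python3 -m handwheel '[[-0.005,0,0,0,0,0],[-0.01,0,0,0,0,0],[-0.01,0,0,0,0,0]]'
python3 -m handwheel '[[-0.005,0,0,0,0,0],[-0.005,0,0,0,0,0],[-0.005,0,0,0,0,0]]'
python3 -m handwheel '[[-0.005,0,0,0,0,0],[-0.005,0,0,0,0,0],[-0.005,0,0,0,0,0]]'
```

```text
time: 13.43
tool_pos: [0.5637, -0.022, 0.0541]
ee_rot: [3.142, 0.0, -3.126]
wrist_force: [0.2, -0.0, -1.0]
width: 0.0435
finger_force: 29.9
time: 13.68
tool_pos: [0.5645, -0.0219, 0.054]
ee_rot: [3.142, -0.0, -3.126]
wrist_force: [0.1, 0.5, -1.4]
width: 0.0434
finger_force: 29.9
time: 13.93
tool_pos: [0.5654, -0.0219, 0.054]
ee_rot: [-3.142, -0.0, -3.126]
wrist_force: [0.2, 0.0, -1.1]
width: 0.0434
finger_force: 29.9
```

```bash
python3 -m handwheel '[[-0.005,0,0,0,0,0],[-0.01,0,0,0,0,0],[-0.01,0,0,0,0,0]]'
python3 -m handwheel '[[-0.005,0,0,0,0,0],[-0.005,0,0,0,0,0],[-0.005,0,0,0,0,0]]'
python3 -m handwheel '[[-0.005,0,0,0,0,0],[-0.005,0,0,0,0,0],[-0.005,0,0,0,0,0]]'
python3 - <<'E'
from h import *
a=viewer.snapshot("top")[140:215,200:310,::-1];b=viewer.snapshot("scene")[160:240,260:360,::-1]
cv2.imwrite("pics/p4.png",np.hstack([cv2.resize(a,(396,270),interpolation=cv2.INTER_CUBIC),cv2.resize(b,(396,317),interpolation=cv2.INTER_CUBIC)[:270]]))
E
```

```text
time: 14.18
tool_pos: [0.5667, -0.0222, 0.0538]
ee_rot: [-3.141, -0.002, -3.126]
wrist_force: [-3.3, -1.8, 0.1]
width: 0.0438
finger_force: 29.9
time: 14.43
tool_pos: [0.5679, -0.0223, 0.0539]
ee_rot: [-3.141, -0.002, -3.126]
wrist_force: [-4.1, -2.0, -0.9]
width: 0.0434
finger_force: 29.9
time: 14.68
tool_pos: [0.5694, -0.0221, 0.054]
ee_rot: [-3.141, -0.0, -3.126]
wrist_force: [-4.3, -3.4, -1.1]
width: 0.0435
finger_force: 29.9
```

View pics/p4.png

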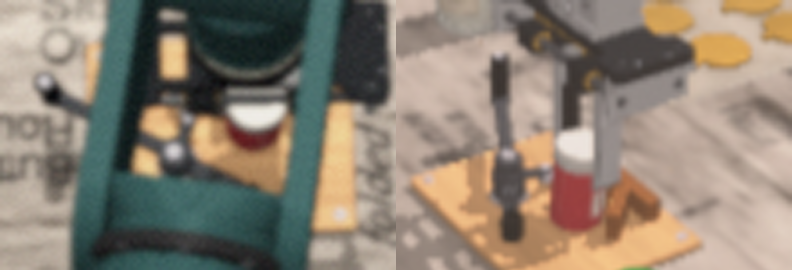

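The tub is nearly upright at (577,180) in the right half. It touches the +y wall first, since Fy is negative. I'll back off, shift to -y and go in again.

```bash
python3 -m handwheel '[[0.01,0,0,0,0,0],[0.02,-0.005,0,0,0,0],[0.02,-0.01,0,0,0,0],[0.02,-0.01,0,0,0,0]]'
python3 -m handwheel '[[-0.005,0,0,0,0,0],[-0.01,0,0,0,0,0],[-0.01,0,0,0,0,0]]'
python3 -m handwheel '[[-0.005,0,0,0,0,0],[-0.005,0,0,0,0,0],[-0.005,0,0,0,0,0]]'
```

```text
time: 15.12
tool_pos: [0.5663, -0.0234, 0.0545]
ee_rot: [3.141, 0.002, -3.126]
wrist_force: [-0.4, 0.6, -1.2]
width: 0.0428
finger_force: 29.9
time: 15.37
tool_pos: [0.568, -0.0237, 0.0542]
ee_rot: [3.141, 0.001, -3.126]
wrist_force: [-0.2, -0.5, -1.4]
width: 0.0436
finger_force: 29.9
time: 15.62
tool_pos: [0.5686, -0.0238, 0.054]
ee_rot: [3.141, 0.0, -3.126]
wrist_force: [0.4, 0.0, -0.8]
width: 0.0437
finger_force: 29.9
```

```bash
python3 -m handwheel '[[-0.005,0,0,0,0,0],[-0.005,0,0,0,0,0],[-0.005,0,0,0,0,0]]'
python3 -m handwheel '[[-0.005,0,0,0,0,0],[-0.005,0,0,0,0,0],[-0.005,0,0,0,0,0]]'
```

```text
time: 15.87
tool_pos: [0.5696, -0.0238, 0.0541]
ee_rot: [3.141, 0.0, -3.126]
wrist_force: [0.7, 0.2, -0.3]
width: 0.0435
finger_force: 29.9
time: 16.12
tool_pos: [0.5703, -0.0239, 0.054]
ee_rot: [-3.141, -0.001, -3.126]
wrist_force: [-0.5, -0.5, -1.3]
width: 0.0433
finger_force: 29.9
```

```bash
python3 -m handwheel '[[-0.005,-0.002,0,0,0,0],[-0.005,-0.002,0,0,0,0],[-0.005,-0.002,0,0,0,0]]'
python3 -m handwheel '[[-0.005,0,0,0,0,0],[-0.005,0,0,0,0,0],[-0.005,0,0,0,0,0]]'
```

```text
time: 16.37
tool_pos: [0.5712, -0.0244, 0.0539]
ee_rot: [-3.141, -0.001, -3.126]
wrist_force: [-2.2, -0.8, -0.9]
width: 0.0434
finger_force: 29.9
time: 16.62
tool_pos: [0.5717, -0.0245, 0.0538]
ee_rot: [-3.141, -0.002, -3.126]
wrist_force: [-3.5, -0.7, 0.8]
width: 0.0436
finger_force: 29.9
```

```bash
python3 -m handwheel '[[0.005,0,0.005,0,0,0],[0.005,0,0.01,0,0,0],[0.005,0,0.01,0,0,0]]'
python3 -m handwheel '[[0,0,0,0,0,0],[0,0,0,0,0,0],[0,0,0,0,0,0],[0,0,0,0,0,0]]' -0.2
python3 - <<'E'
from h import *
b=viewer.snapshot("scene")[160:240,260:360,::-1];a=viewer.snapshot("top")[140:215,200:310,::-1]
cv2.imwrite("pics/p5.png",np.hstack([cv2.resize(a,(396,270),interpolation=cv2.INTER_CUBIC),cv2.resize(b,(396,317),interpolation=cv2.INTER_CUBIC)[:270]]))
E
```

```text
time: 16.87
tool_pos: [0.5718, -0.0247, 0.0525]
ee_rot: [-3.141, 0.001, -3.126]
wrist_force: [-2.8, -2.7, 1.5]
width: 0.0433
finger_force: 29.9
time: 17.2
tool_pos: [0.5722, -0.0238, 0.0523]
ee_rot: [3.141, 0.002, -3.126]
wrist_force: [0.1, 0.1, -0.1]
width: 0.0565
finger_force: 0.0
```

View pics/p5.png

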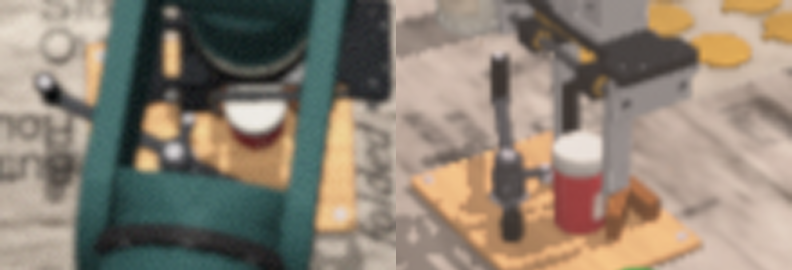

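The tub stands upright at the V: lid (578,150) and base (577,225) in the right half. One more gentle re-grip, with the pads centred on it, will confirm it is home. I've used all my pictures, so I'll go by numbers from here.

```bash
python3 -m handwheel '[[0.015,-0.003,0,0,0,0],[0.03,-0.005,0,0,0,0],[0.03,-0.005,0,0,0,0]]'
python3 -m handwheel '[[0,0,0,0,0,0],[0,0,0,0,0,0],[0,0,0,0,0,0],[0,0,0,0,0,0],[0,0,0,0,0,0]]' 1
python3 -m handwheel '[[-0.005,0,-0.002,0,0,0],[-0.005,0,-0.002,0,0,0],[-0.005,0,-0.002,0,0,0]]'
python3 -m handwheel '[[-0.005,0,0,0,0,0],[-0.005,0,0,0,0,0],[-0.005,0,0,0,0,0]]'
```

```text
time: 17.55
tool_pos: [0.565, -0.0253, 0.052]
ee_rot: [3.141, -0.0, -3.126]
wrist_force: [0.3, 0.1, 1.0]
width: 0.0564
finger_force: 0.0
time: 17.97
tool_pos: [0.5657, -0.0251, 0.0522]
ee_rot: [3.141, 0.0, -3.126]
wrist_force: [-0.9, 0.1, 0.7]
width: 0.0434
finger_force: 30.0
time: 18.22
tool_pos: [0.5665, -0.0255, 0.0522]
ee_rot: [-3.141, -0.0, -3.126]
wrist_force: [-0.4, 0.9, 0.1]
width: 0.0435
finger_force: 29.9
time: 18.47
tool_pos: [0.5671, -0.0254, 0.0522]
ee_rot: [-3.141, -0.001, -3.126]
wrist_force: [-1.5, -0.4, -0.7]
width: 0.0436
finger_force: 29.9
```

```bash
python3 -m handwheel '[[-0.005,0,0,0,0,0],[-0.005,0,0,0,0,0],[-0.005,0,0,0,0,0]]'
python3 -m handwheel '[[-0.005,0,0,0,0,0],[-0.005,0,0,0,0,0],[-0.005,0,0,0,0,0]]'
```

```text
time: 18.72
tool_pos: [0.5679, -0.0255, 0.0523]
ee_rot: [-3.141, -0.002, -3.126]
wrist_force: [-3.1, -1.2, -1.2]
width: 0.0436
finger_force: 30.0
time: 18.97
tool_pos: [0.5688, -0.0254, 0.0524]
ee_rot: [-3.141, -0.002, -3.126]
wrist_force: [-5.1, -0.6, 1.5]
width: 0.0436
finger_force: 30.0
```

```bash
python3 -m handwheel '[[0,0,0,0,0,0],[0,0,0,0,0,0],[0,0,0,0,0,0],[0,0,0,0,0,0]]' -0.2
python3 -m handwheel '[[0,0,-0.1,0,0,0],[0,0,-0.3,0,0,0],[0,0,-0.5,0,0,0],[0,0,-0.5,0,0,0],[0,0,-0.5,0,0,0]]'
python3 -m handwheel '[[0.3,0.2,0,0,0,0],[0.3,0.3,0,0,0,0],[0.3,0.5,0,0,0,0],[0.3,0.75,0,0,0,0],[0,1,0,0,0,0],[-0.2,1,0,0,0,0],[-0.4,1,0,0,0,0],[-0.4,1,0,0,0,0],[-0.4,1,0,0,0,0]]' 1
```

```text
time: 19.3
tool_pos: [0.5705, -0.0251, 0.0529]
ee_rot: [3.141, 0.002, -3.126]
wrist_force: [0.3, 0.6, 0.1]
width: 0.0563
finger_force: 0.0
time: 19.72
tool_pos: [0.5721, -0.0255, 0.1566]
ee_rot: [-3.14, 0.009, -3.126]
wrist_force: [0.2, -0.4, 0.2]
width: 0.0565
finger_force: 0.0
time: 20.47
tool_pos: [0.6494, 0.177, 0.146]
ee_rot: [-3.141, -0.005, -3.125]
wrist_force: [-0.7, 0.2, -1.0]
width: 0.0013
finger_force: 0.0
```

```bash
python3 - <<'E'
from h import *
b=viewer.snapshot("top")[:,:,::-1].copy();cv2.imwrite("pics/top9.png",b)
hsv=cv2.cvtColor(b,cv2.COLOR_BGR2HSV)
w=cv2.inRange(hsv,(0,0,170),(180,50,255));q=np.zeros_like(w);q[145:215,255:300]=w[145:215,255:300]
n,l,st,ce=cv2.connectedComponentsWithStats(q)
for i in range(1,n):
    if st[i,4]>30: print(st[i],ce[i],ray("top",*ce[i],.08))
d=cv2.absdiff(b,cv2.imread("pics/top0.png")).sum(2)
print("grip patch diff",d[155:172,205:222].max())
E
```

```text
[255 145  45  29 262] [280.16412214 149.17175573] [ 0.61331468 -0.04543439]
[263 160  17  16 225] [270.78666667 167.64      ] [ 0.56499986 -0.02132009]
[255 205  45  10 330] [278.38787879 210.75757576] [ 0.45395807 -0.04017036]
grip patch diff 100
```

The tub's lid is at (0.565, -0.021) by the top camera, against a seat estimate of (0.565, -0.0225), so it is home. Now the handle.

```bash
python3 -m handwheel '[[0.135,-0.12,0,0,0,0],[0.135,-0.235,0,0,0,0],[0.135,-0.235,0.1,0,0,0],[0.135,-0.235,0.25,0,0,0],[0.135,-0.235,0.4,0,0,0],[0.135,-0.235,0.46,0,0,0],[0.135,-0.235,0.46,0,0,0],[0.135,-0.235,0.46,0,0,0]]' 1
python3 -m handwheel '[[0.03,0,0,0,0,0],[0.06,0,0,0,0,0],[0.085,0,0,0,0,0],[0.1,0,0,0,0,0],[0.1,0,0,0,0,0],[0.1,0,0,0,0,0]]'
```

```text
time: 21.18
tool_pos: [0.6191, 0.1285, 0.0602]
ee_rot: [-3.142, -0.002, -3.126]
wrist_force: [0.1, 0.1, 1.3]
width: 0.0005
finger_force: 0.0
time: 21.68
tool_pos: [0.6002, 0.1284, 0.0612]
ee_rot: [3.141, 0.001, -3.126]
wrist_force: [-0.4, 0.3, 0.6]
width: 0.0011
finger_force: 0.0
```

```bash
python3 -m handwheel '[[0,0,0.015,0,0,0],[0.01,0,0.03,0,0,0],[0.02,0,0.03,0,0,0],[0.02,0,0.03,0,0,0]]'
python3 -m handwheel '[[0.005,0,0,0,0,0],[0.01,0,0,0,0,0],[0.01,0,0,0,0,0]]'
python3 -m handwheel '[[0.005,0,0,0,0,0],[0.01,0,0,0,0,0],[0.01,0,0,0,0,0]]'
```

```text
time: 22.02
tool_pos: [0.5958, 0.1281, 0.0538]
ee_rot: [-3.141, -0.001, -3.126]
wrist_force: [-0.5, -0.3, -0.4]
width: 0.0007
finger_force: 0.1
time: 22.27
tool_pos: [0.5952, 0.128, 0.0545]
ee_rot: [-3.142, 0.003, -3.126]
wrist_force: [3.9, -0.3, -3.7]
width: 0.0
finger_force: 2.1
time: 22.52
tool_pos: [0.5948, 0.128, 0.0548]
ee_rot: [3.141, 0.006, -3.126]
wrist_force: [8.8, 0.4, -5.3]
width: 0.0002
finger_force: 4.0
```

```bash
python3 -m handwheel '[[0.005,0.001,0,0,0,0],[0.01,0.002,0,0,0,0],[0.01,0.002,0,0,0,0]]'
python3 -m handwheel '[[0.005,0.001,0,0,0,0],[0.01,0.003,0,0,0,0],[0.01,0.003,0,0,0,0]]'
```

```text
time: 22.77
tool_pos: [0.5934, 0.1286, 0.0549]
ee_rot: [3.141, 0.008, -3.126]
wrist_force: [8.3, 0.5, -5.5]
width: 0.0005
finger_force: 4.6
time: 23.02
tool_pos: [0.5913, 0.1294, 0.0549]
ee_rot: [3.141, 0.008, -3.126]
wrist_force: [9.5, 1.0, -5.2]
width: 0.0004
finger_force: 4.6
```

```bash
python3 -m handwheel '[[0.005,0.001,0,0,0,0],[0.01,0.003,0,0,0,0],[0.015,0.004,0,0,0,0],[0.02,0.006,0,0,0,0],[0.02,0.006,0,0,0,0]]'
python3 -m handwheel '[[0.005,0.001,0,0,0,0],[0.01,0.003,0,0,0,0],[0.015,0.004,0,0,0,0],[0.02,0.006,0,0,0,0],[0.02,0.006,0,0,0,0]]'
```

```text
time: 23.43
tool_pos: [0.587, 0.1308, 0.0549]
ee_rot: [3.14, 0.007, -3.126]
wrist_force: [9.1, 1.1, -4.7]
width: 0.0005
finger_force: 4.4
time: 23.85
tool_pos: [0.5825, 0.1323, 0.0548]
ee_rot: [3.14, 0.006, -3.126]
wrist_force: [7.7, 1.7, -4.5]
width: 0.0006
finger_force: 3.9
```

```bash
python3 -m handwheel '[[0.005,0.001,0,0,0,0],[0.01,0.003,0,0,0,0],[0.015,0.004,0,0,0,0],[0.02,0.006,0,0,0,0],[0.02,0.006,0,0,0,0]]'
python3 -m handwheel '[[0.005,0.001,0,0,0,0],[0.01,0.003,0,0,0,0],[0.015,0.004,0,0,0,0],[0.02,0.006,0,0,0,0],[0.02,0.006,0,0,0,0]]'
```

```text
time: 24.27
tool_pos: [0.5777, 0.1333, 0.0546]
ee_rot: [3.14, 0.004, -3.126]
wrist_force: [5.4, 1.5, -4.1]
width: 0.0006
finger_force: 3.0
time: 24.68
tool_pos: [0.5726, 0.134, 0.0545]
ee_rot: [3.141, 0.001, -3.126]
wrist_force: [4.3, 1.0, -3.8]
width: 0.0004
finger_force: 2.0
```

```bash
python3 -m handwheel '[[0.005,0.001,0,0,0,0],[0.01,0.001,0,0,0,0],[0.015,0.002,0,0,0,0],[0.02,0.002,0,0,0,0],[0.02,0.002,0,0,0,0]]'
python3 -m handwheel '[[0.005,0,0,0,0,0],[0.01,0,0,0,0,0],[0.015,0,0,0,0,0],[0.015,0,0,0,0,0]]'
```

```text
time: 25.1
tool_pos: [0.5674, 0.1339, 0.0546]
ee_rot: [-3.142, -0.001, -3.126]
wrist_force: [2.4, 1.0, -2.3]
width: 0.0006
finger_force: 1.0
time: 25.43
tool_pos: [0.5644, 0.1339, 0.0545]
ee_rot: [3.142, -0.001, -3.126]
wrist_force: [0.9, -0.6, -0.5]
width: 0.0003
finger_force: 0.4
```

```bash
python3 -m handwheel '[[0.005,0,0,0,0,0],[0.01,0,0,0,0,0],[0.01,0,0,0,0,0]]'
python3 -m handwheel '[[0.005,0,0,0,0,0],[0.01,0,0,0,0,0],[0.01,0,0,0,0,0]]'
```

```text
time: 25.68
tool_pos: [0.5625, 0.1338, 0.0545]
ee_rot: [-3.141, -0.001, -3.126]
wrist_force: [0.5, -0.1, -1.2]
width: 0.0005
finger_force: 0.1
time: 25.93
tool_pos: [0.5606, 0.1337, 0.0544]
ee_rot: [-3.141, -0.001, -3.126]
wrist_force: [-0.1, 0.1, -0.8]
width: 0.0004
finger_force: 0.0
```

```bash
python3 -m handwheel '[[-0.08,0,0,0,0,0],[-0.2,0,0,0,0,0],[-0.3,0,-0.1,0,0,0],[-0.3,0,-0.4,0,0,0],[-0.3,0,-0.5,0,0,0],[-0.3,0.3,-0.5,0,0,0],[-0.3,0.6,-0.5,0,0,0],[-0.3,0.9,-0.5,0,0,0],[-0.3,1,-0.5,0,0,0],[-0.3,1,-0.5,0,0,0]]'
python3 -m handwheel '[[0,0.2,0,0,0,0],[0,0.4,0,0,0,0],[0,0.6,0,0,0,0],[0,0.6,0,0,0,0]]'
python3 - <<'E'
from h import *
b=viewer.snapshot("top")[:,:,::-1].copy();cv2.imwrite("pics/top10.png",b)
hsv=cv2.cvtColor(b,cv2.COLOR_BGR2HSV)
w=cv2.inRange(hsv,(0,0,170),(180,50,255));q=np.zeros_like(w);q[150:190,258:285]=w[150:190,258:285]
n,l,st,ce=cv2.connectedComponentsWithStats(q)
for i in range(1,n):
    if st[i,4]>30: print("lid",st[i],ray("top",*ce[i],.08))
k=cv2.inRange(hsv,(0,0,0),(180,255,75));q=np.zeros_like(k);q[150:215,200:290]=k[150:215,200:290]
n,l,st,ce=cv2.connectedComponentsWithStats(q)
for i in range(1,n):
    if st[i,4]>8: print("dark",st[i],ce[i])
ys,xs=np.nonzero(q);i=xs.argmin();print("leftmost",xs[i],ys[i],"pred grip closed",[proj("top",(.536+.098*np.sin(c-.0),.040+.098*np.cos(c),.082)) for c in(.43,.08,-.07,-.19)])
print(robot.get_obs()["tool_pos"])
E
```

```text
time: 26.77
tool_pos: [0.6172, 0.3376, 0.1544]
ee_rot: [3.141, -0.0, -3.125]
wrist_force: [-0.2, -0.2, 0.5]
width: 0.0006
finger_force: 0.0
time: 27.1
tool_pos: [0.6131, 0.4624, 0.1512]
ee_rot: [3.14, -0.004, -3.118]
wrist_force: [-0.9, 0.2, 0.0]
width: 0.0007
finger_force: 0.0
lid [263 160  17  16 215] [ 0.56548279 -0.02099972]
dark [238 179  37  10 142] [260.5        183.73239437]
dark [207 182  18   5  51] [214.05882353 184.45098039]
leftmost 207 184 pred grip closed [array([211.79759432, 163.31656214]), array([208.19357928, 176.00340094]), array([208.05895227, 181.66997868]), array([208.5752748 , 186.17790577])]
[0.61405681 0.45864457 0.15164127]
```

```bash
python3 -c "
from bench import robot
print(robot.close_job())"
```

```text
the job is handed in; nothing more can be done
None
```

I handed the job in at about 27 s: the tub is in the V seat and released, and the lever has snapped over onto it. By the camera the tub stayed in place within about 1 mm and the lever rests at roughly 0.5 rad. I didn't re-check the other things, and on the first try the tub tipped in the grip, so I set it upright and re-gripped it.

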